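Run a fingertip along the jig's row of catches

TASK

Close the trimming jig over its template: with the fingertips, follow the curved row of five catches in one pass, beginning at the end where the round weight stands, and lightly push each catch down to its stop in turn, not skipping any and not taking the hand away from the row before the last. Then draw back clear of everything. Grasp nothing, and leave the template, the weights and the other things lying as they are.

Things in the scene. Friction and masses are not known exactly. Their poses are not given: they have to be found in the camera images.
- jig: Grey painted trimming jig bolted to the bench, a flat slab 150 x 300 x 20 mm (x, y, z). Origin: centre of its underside, on the bench top; z up. x is across the slab, y along it. Five catches stand in a shallow arc (radius 250 mm, centre at x = +210 mm) near its -x side, which is the side nearer the robot; the template lies behind them, and behind that is a dark steel strip 8 mm high.
- template: Loose aluminium template, 4 mm thick, about 170 x 90 mm, 0.35 kg, lying on the jig with its bulging faceted edge 4 mm behind the catches. Its origin is the same point of the jig's top (x = y = 0, z = 20 mm) at its underside; axes as the jig's, within a degree or two. To be left lying.
- round_weight: Bare steel cylinder standing upright on one end of the jig, 30 mm in diameter, 35 mm high; origin at the centre of its underside. It stands about 48 mm beyond the last catch of whichever end (jig +y or -y) the pass must begin at. Loose: leave it alone.
- square_block: Bare steel block, 26 x 26 mm, 35 mm high, standing on the other end of the jig, where the pass finishes; origin at the centre of its underside. Loose: leave it alone.
- flat_bar: Steel bar 20 x 60 x 12 mm lying on the template as a weight, about 65 mm behind the middle catch; origin at the centre of its underside. Loose: leave it alone.
- iron: Tacking iron on the bench: red handle, bent steel tubes and an aluminium head, 225 mm long along its x, up to 38 mm high; origin under the joint of handle and tubes. Bystander.
- rods: Flat bundle of seven brass rods 220 mm long in two black clips, 80 mm wide, 16 mm high; origin under its centre. Bystander.
- tape: Roll of paper tape lying flat, 90 mm across, 25 mm high; origin at the centre of its underside. Bystander.
- scraper: Spatula-shaped scraper lying on the bench, about 250 mm long along its x. Bystander.
- cup: Open steel cup, 70 mm across, 80 mm high; origin at the centre of its underside. Bystander.
- catch1_top (a point): Centre of the top of catch 1 (of 5, from the jig's +y end); moves with it. The end catch on the jig's +y side. A dark steel key with a black rubber top pad, 24 mm along the row, 16 mm across, standing 22 mm above the jig when up (top 42 mm above the bench), with a nib over the template's edge. Neighbours are 36 mm apart, centre to centre. x points across the row to the template, z up.
- catch2_top (a point): Centre of the top of catch 2 (of 5, from the jig's +y end); moves with it. A dark steel key with a black rubber top pad, 24 mm along the row, 16 mm across, standing 22 mm above the jig when up (top 42 mm above the bench), with a nib over the template's edge. Neighbours are 36 mm apart, centre to centre. x points across the row to the template, z up.
- catch3_top (a point): Centre of the top of catch 3 (of 5, from the jig's +y end); moves with it. The middle catch. A dark steel key with a black rubber top pad, 24 mm along the row, 16 mm across, standing 22 mm above the jig when up (top 42 mm above the bench), with a nib over the template's edge. Neighbours are 36 mm apart, centre to centre. x points across the row to the template, z up.
- catch4_top (a point): Centre of the top of catch 4 (of 5, from the jig's +y end); moves with it. A dark steel key with a black rubber top pad, 24 mm along the row, 16 mm across, standing 22 mm above the jig when up (top 42 mm above the bench), with a nib over the template's edge. Neighbours are 36 mm apart, centre to centre. x points across the row to the template, z up.
- catch5_top (a point): Centre of the top of catch 5 (of 5, from the jig's +y end); moves with it. The end catch on the jig's -y side. A dark steel key with a black rubber top pad, 24 mm along the row, 16 mm across, standing 22 mm above the jig when up (top 42 mm above the bench), with a nib over the template's edge. Neighbours are 36 mm apart, centre to centre. x points across the row to the template, z up.
- catch1 (a joint): How far catch 1 has been pushed down, in m: at most 0.0015 at the start, 0.010 at its hard stop. The rubber pad on top gives about 1 mm per 4 N, 5 mm at most, and springs back; the catch itself has no spring: a steady friction of about 2.5 N resists it and it stays where it is left. It counts as closed from 0.006.
- catch2 (a joint): How far catch 2 has been pushed down, in m: at most 0.0015 at the start, 0.010 at its hard stop. The rubber pad on top gives about 1 mm per 4 N, 5 mm at most, and springs back; the catch itself has no spring: a steady friction of about 2.5 N resists it and it stays where it is left. It counts as closed from 0.006.
- catch3 (a joint): How far catch 3 has been pushed down, in m: at most 0.0015 at the start, 0.010 at its hard stop. The rubber pad on top gives about 1 mm per 4 N, 5 mm at most, and springs back; the catch itself has no spring: a steady friction of about 2.5 N resists it and it stays where it is left. It counts as closed from 0.006.
- catch4 (a joint): How far catch 4 has been pushed down, in m: at most 0.0015 at the start, 0.010 at its hard stop. The rubber pad on top gives about 1 mm per 4 N, 5 mm at most, and springs back; the catch itself has no spring: a steady friction of about 2.5 N resists it and it stays where it is left. It counts as closed from 0.006.
- catch5 (a joint): How far catch 5 has been pushed down, in m: at most 0.0015 at the start, 0.010 at its hard stop. The rubber pad on top gives about 1 mm per 4 N, 5 mm at most, and springs back; the catch itself has no spring: a steady friction of about 2.5 N resists it and it stays where it is left. It counts as closed from 0.006.
Not all that is in view belongs to the job. What is shaped like the template but black or turquoise is not meant.

How it is judged (in metres and radians):
On the way, in this order (a step that is already met when the one before it is completed fails the run):
1. the first catch, counted from the round weight's end, is pushed down at least 6 mm (((y of round_weight in the frame of jig above 0 m and value of joint catch1 above 0.006 m) or (not (y of round_weight in the frame of jig above 0 m) and value of joint catch5 above 0.006 m))), for 0.04 s.
2. the second catch, counted from the round weight's end, is pushed down at least 6 mm (((y of round_weight in the frame of jig above 0 m and value of joint catch2 above 0.006 m) or (not (y of round_weight in the frame of jig above 0 m) and value of joint catch4 above 0.006 m))), for 0.04 s.
3. the third catch, counted from the round weight's end, is pushed down at least 6 mm (value of joint catch3 above 0.006 m), for 0.04 s.
4. the fourth catch, counted from the round weight's end, is pushed down at least 6 mm (((y of round_weight in the frame of jig above 0 m and value of joint catch4 above 0.006 m) or (not (y of round_weight in the frame of jig above 0 m) and value of joint catch2 above 0.006 m))), for 0.04 s.
5. the fifth catch, counted from the round weight's end, is pushed down at least 6 mm (((y of round_weight in the frame of jig above 0 m and value of joint catch5 above 0.006 m) or (not (y of round_weight in the frame of jig above 0 m) and value of joint catch1 above 0.006 m))), for 0.04 s.
At the end, for the whole second after the job is handed in: All five catches are down by 6 mm or more of their 10 mm, and the template (10 mm), the three steel weights (12 mm) and the other loose things (20 mm) are where they were (value of joint each of catch1, catch2, catch3, catch4, catch5 above 0.006 m and distance of template from where it was at the start of the episode below 0.01 m and linear speed of template below 0.02 m/s and distance of each of round_weight, square_block, flat_bar from where it was at the start of the episode below 0.012 m and distance of each of iron, rods, tape, scraper, cup from where it was at the start of the episode below 0.02 m); the robot touches nothing.
It fails at once if the template is lifted, carried or shoved more than 10 mm (distance of template from where it was at the start of the episode above 0.01 m).
It fails at once if one of the three steel weights is moved more than 12 mm, or another loose thing more than 20 mm (distance of any of round_weight, square_block, flat_bar from where it was at the start of the episode above 0.012 m or distance of any of iron, rods, tape, scraper, cup from where it was at the start of the episode above 0.02 m).
It fails at once if the fingers press on the jig or its catches with more than 40 N (contact force between the fingers and jig above 40 N).
It fails at once if the fingers press on the template with more than 15 N (contact force between the fingers and template above 15 N).
It fails at once if before the pass is over the hand leaves the row: TCP 120 mm above the bench or 150 mm sideways from the jig centre (value of joint any of catch1, catch5 above 0.006 m and (not (value of joint catch1 above 0.006 m) or not (value of joint catch5 above 0.006 m)) and (z of the grasp point in the frame of jig above 0.12 m or horizontal distance between the grasp point and jig above 0.15 m)).
It also fails if it takes over 45 s, if anything falls off the work surface, if the arm or the gripper's body presses on something with over 40 N, if the wrist force passes 120 N, or if a joint passes its speed limit or range.

ROBOT

A 6-joint arm with a two-finger parallel gripper is mounted at the origin on the work surface. World frame = base frame: x ahead of the robot, y to its left, z up, the work surface at z = 0. Lengths are in mm, angles in degrees, forces in N, time in s.
With the tool pointing down it reaches from about 350 to 850 mm from the base axis. Payload 8.1 kg.
Tool frame: the origin (TCP) lies between the finger pads, 19 mm behind the fingertips; this is the grasp point; z points along the fingers, y is the line along which they close (so a half turn about z gives the same grasp; the last joint's range is limited). The gripper opens to 85 mm and grips with 20 to 120 N. Pads are 22 mm wide; open, the fingers measure 114 mm over their backs; the gripper's body (76 mm by 85 mm) begins 54 mm behind the grasp point. The pads swing forward as they close: fully open they stand 13 mm farther back than shut.
Start: joints at [-81.555, 7.471, 85.268, -0, 87.261, -4.893], TCP at [138.442, -583.814, 249.992] pointing down, gripper open.
Joint ranges: [-169.43, 169.43], [-51.17, 129.36], [1.28, 143.12], [-76.62, 256.62], [0, 156.53], [-152.29, 152.29]. Speed limits (degrees/s): [136.94, 136.94, 159.86, 180, 180, 180].

INTERFACE

Orientations are given as [roll, pitch, yaw] about the fixed x, y, z axes, in that order (R = Rz(yaw) Ry(pitch) Rx(roll)).
In Python, from bench import sensors, optics, r gives the robot as it stands.
- The arm moves only by the tool apply_moves, never from a script. Its argument "targets" is a list of rows, each a list of 7 numbers: the shift along the tool's x, y, z in mm, then the turn, a rotation vector about the tool's x, y, z in rad, then the closure, from 0 (fully open) to 1 (shut). In form: [[x, y, z, wx, wy, wz, claw], ...]. A call has 1 to 20 rows; each row shifts and turns the commanded pose from where the row before left it, along the tool's axes as they then stand; what a row does not reach is not made up. A row lasts 1/8 s, in which the tool goes at most 62.5 mm and 10.7 degrees, less where a joint would pass 70% of its speed; a pose out of reach is approached as far as the arm can. A call is refused whole if a number of a shift passes 62.5 or a number of a turn 0.188, either way. A call with a gripper value outside its range is refused whole. The fingers move at their own pace and stop on an object; "force" is the grip in N (left out, the last holds). Time passes only in rows, so rows that do not move let the fingers close. It gives the time, the measured TCP pose, the force, the opening and the grip force at its end, in the units of the state.
- sensors.sense(): the state, without advancing time (a new reading comes with each control period).
- optics.snapshot(name): name is "side" or "top" or "wrist"; returns the picture (480x640x3 uint8, red, green, blue); there is no depth.
- optics.get_calibration(name): a dict with "camera_matrix" (3x3 intrinsics, pixels), "pose" (4x4, takes a point from camera to world coordinates). Camera axes: x right, y down, z forward; pixel columns grow to the right and rows downward; lengths in mm; the calibration is good to about 2 mm. The wrist camera is an equidistant fisheye: a pixel r from the principal point sees the ray r / f radians off the axis. A picture is of the moment at which its call begins: read the wrist's pose just before it. get_calibration takes no time and is no camera call; for the wrist camera it gives the pose at the moment of the call.
- r.hand_in(): hands the job in; it is judged then, once.
The state is a dict: "time": time; "joint_pos": joint angles; "qd": joint speeds; "joint_efforts": joint torques, N m; "tool_pos": TCP position; "tcp_rot": TCP orientation; "ft_force": force on the tool from outside, world axes, zero at the start; "wrist_torque": the same for the moment, N m; "finger_gap": finger opening in mm; "grip_force": force on a finger pad.
Only numpy, scipy, OpenCV 4.12 (cv2) and the standard library are available. Lean on these libraries where they do the work, as an engineer would, in place of code of your own. Each camera call takes 0.05 s, during which the arm holds its last target. There are 200 camera calls.

## Working session

There is one attempt and no reset: what is moved stays moved. The work goes in short steps, Python scripts to look and compute and a tool call to move; the robot and the scene stay as the last step left them, time stands still between calls to the robot, and variables do not carry over. Pictures are saved under pics/ and viewed, at most 10 in all, crops included, and the job is handed in when it is done.

Besides the shell and the picture viewer there is one more tool, called as name(argument=value, ...) on one line, values as JSON. apply_moves: Moves the arm, as the interface text tells. Its arguments: {"type":"object","properties":{"targets":{"type":"array"},"force":{"type":"number"}},"required":["targets"]}

```bash
mkdir -p pics; python3 - <<'E'
from bench import sensors, optics, r
import cv2
for n in("top","side"):
    cv2.imwrite(f"pics/{n}0.png",optics.snapshot(n)[:,:,::-1])
    c=optics.get_calibration(n);print(n,c["camera_matrix"],c["pose"])
s=sensors.sense();print(s)
E
```

```text
top [[485.13349848   0.         322.46346998]
 [  0.         485.13349848 241.89996458]
 [  0.           0.           1.        ]] [[-2.16179148e-02 -9.90278660e-01  1.37407571e-01  3.83429049e+02]
 [-9.99737379e-01  2.03666420e-02 -1.05058735e-02  6.98523945e+00]
 [ 7.60521157e-03 -1.37598600e-01 -9.90458876e-01  1.19607284e+03]
 [ 0.00000000e+00  0.00000000e+00  0.00000000e+00  1.00000000e+00]]
side [[550.63961679   0.         310.71755712]
 [  0.         550.63961679 239.31153156]
 [  0.           0.           1.        ]] [[-7.16917558e-01 -3.86941033e-01  5.79918832e-01 -1.68436588e+02]
 [-6.96835752e-01  4.23011433e-01 -5.79207444e-01  6.93506759e+02]
 [-2.11931694e-02 -8.19352162e-01 -5.72898669e-01  7.60128797e+02]
 [ 0.00000000e+00  0.00000000e+00  0.00000000e+00  1.00000000e+00]]
{'time': 0.1, 'joint_pos': array([-8.15534963e+01,  7.51312789e+00,  8.53243418e+01, -1.20298166e-03,
        8.72627248e+01, -4.89130279e+00]), 'qd': array([-0.07769941, -0.07752082, -0.21841974,  0.0613165 , -0.02778692,
       -0.01125458]), 'joint_efforts': array([ 4.78057973e-04, -5.70951498e+01, -5.01943374e+01, -1.93028109e-04,
        8.09724588e-03, -7.02170183e-06]), 'tool_pos': array([ 138.37654241, -583.32952032,  249.01237048]), 'tcp_rot': array([-1.79900068e+02, -7.34602258e-03,  1.33378586e+01]), 'ft_force': array([0.32176827, 0.55958652, 0.12928859]), 'wrist_torque': array([-0.03451025,  0.00646841,  0.01245229]), 'grip_force': 0.0, 'finger_gap': 85.42053947127391}
```

View pics/top0.png

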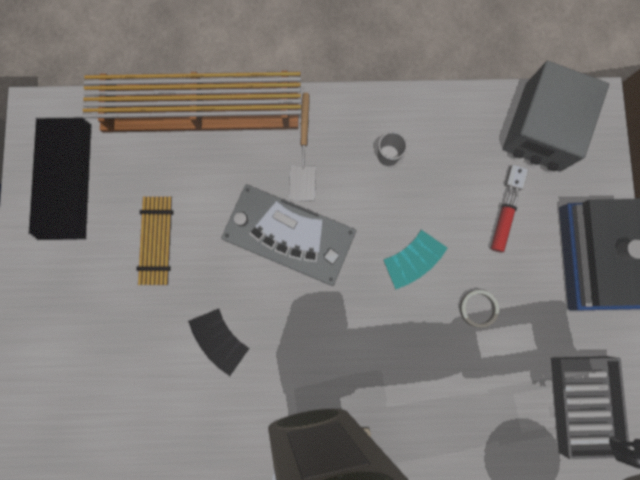

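View pics/side0.png

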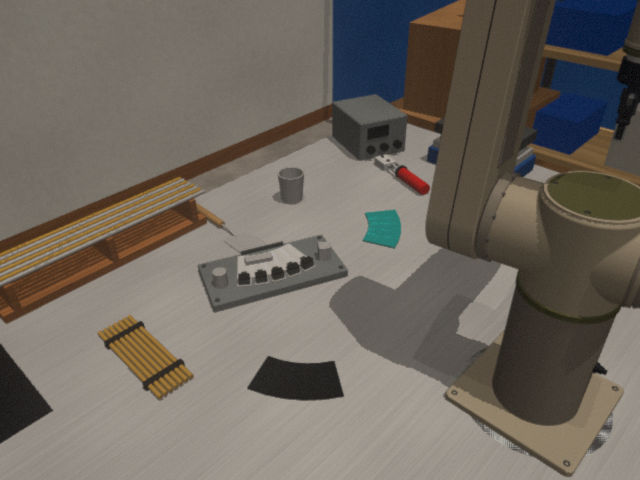

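The top view shows the jig centred near (289,234). The round weight is at (240,218), the +y end, and the square block is at (331,256). The catches run from (257,231) to (310,254), so the pass goes from catch 1 to catch 5. The black and turquoise pieces are decoys. I'll enlarge both views next.

```bash
python3 - <<'E'
import cv2,numpy as np
a=cv2.imread("pics/top0.png")[178:292,214:364]; b=cv2.imread("pics/side0.png")[230:312,192:352]
a=cv2.resize(a,None,fx=5,fy=5,interpolation=cv2.INTER_CUBIC)
cv2.imwrite("pics/topc.png",a)
b=cv2.resize(b,None,fx=5,fy=5,interpolation=cv2.INTER_CUBIC)
cv2.imwrite("pics/sidec.png",b)
E
```

```text
(no output)
```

View pics/topc.png

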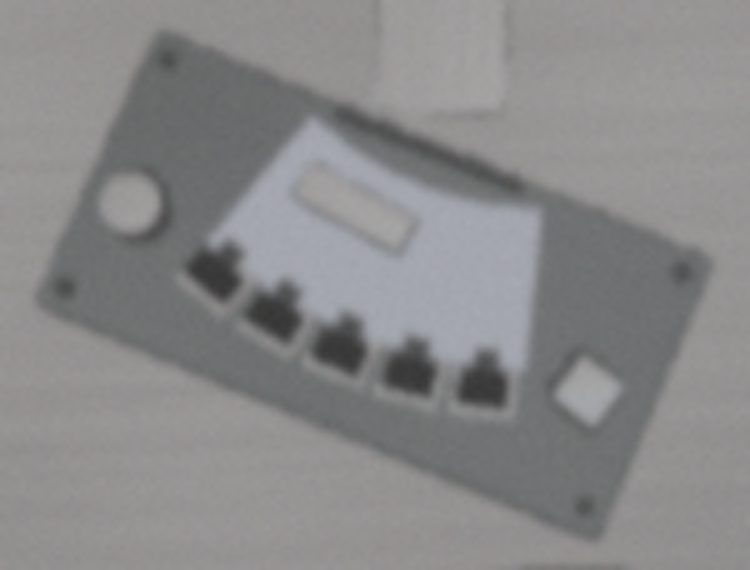

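View pics/sidec.png

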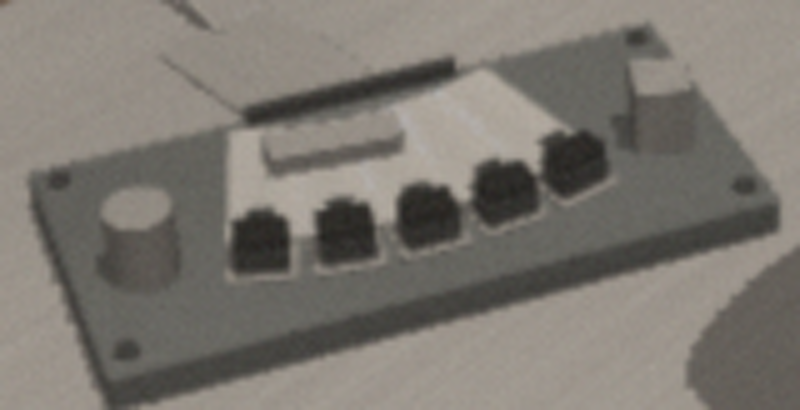

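```bash
cat > fit.py <<'E'
import numpy as np
from bench import sensors, optics
from scipy.optimize import least_squares
C={n:optics.get_calibration(n) for n in("top","side")}
def proj(n,P):
    K,T=C[n]["camera_matrix"],C[n]["pose"]
    p=(np.asarray(P,float)-T[:3,3])@T[:3,:3]; q=p@K.T; return q[:,:2]/q[:,2:]
cor=np.array([[75,150,20],[75,-150,20],[-75,-150,20],[-75,150,20]],float)
th=np.array([2,1,0,-1,-2])*2*np.arcsin(18/250)
cat=np.c_[210-250*np.cos(th),250*np.sin(th),np.full(5,42.)]
crop=lambda a,o:(np.array(a)+.5)/5-.5+o
pix={"top":crop([[165,32],[712,255],[600,540],[38,298]],[214,178]),
     "side":crop([[35,178],[650,28],[778,208],[105,383]],[192,230])}
def W(p,L):
    c,s=np.cos(p[2]),np.sin(p[2]); return np.asarray(L)@np.array([[c,s,0],[-s,c,0],[0,0,1]])+[p[0],p[1],0]
def fit(ns): return least_squares(lambda p:np.concatenate([(proj(n,W(p,cor))-pix[n]).ravel() for n in ns]),[550,50,-.4])
E
python3 - <<'E'
from fit import *
np.set_printoptions(precision=1,suppress=True)
for ns in(["top"],["side"],["top","side"]):
    f=fit(ns);p=f.x;print(ns,p[:2],np.degrees(p[2]),"res",f.fun)
w=W(p,cat);print(w, np.degrees(p[2]+th))
print((proj("top",w)-[214,178]+.5)*5-.5);print((proj("side",w)-[192,230]+.5)*5-.5)
# round weight top / block top z=55, triangulate in top view
T=C["top"]["pose"];K=C["top"]["camera_matrix"]
for u in([131,203],[588,390]):
    q=crop(u,[214,178]);d=T[:3,:3]@np.linalg.solve(K,[*q,1]);g=T[:3,3]+d*(55-T[2,3])/d[2];print(g)
s=sensors.sense();print(s["tool_pos"],s["tcp_rot"])
E
```

```text
['top'] [569.1  75.8] -24.083016671657553 res [-0.9 -1.2  1.3  0.6  0.2 -0.  -0.6  0.6]
['side'] [568.   80.6] -24.584667642316507 res [-1.6 -0.5  0.7 -0.5  1.3 -0.3 -0.4  0.5]
['top', 'side'] [569.2  77.9] -24.266430700844968 res [-1.6 -1.3  0.4  0.8 -0.9  0.1 -1.4  0.4 -1.  -1.1  0.8 -1.3  1.7 -1.4
  0.6 -0.2]
[[571.3 154.9  42. ]
 [549.9 126.   42. ]
 [532.7  94.4  42. ]
 [520.3  60.6  42. ]
 [512.9  25.3  42. ]] [ -7.8 -16.  -24.3 -32.5 -40.8]
[[210.3 271.1]
 [270.7 314. ]
 [337.  348. ]
 [407.9 372.3]
 [481.8 386.1]]
[[261.5 226.1]
 [347.3 216.2]
 [430.3 198.9]
 [507.9 175.1]
 [577.9 145.7]]
[602.9 191.   55. ]
[508.6 -25.1  55. ]
[ 138.4 -583.3  249. ] [-179.9   -0.    13.3]
```

The catch positions predicted from the jig fit land on the imaged catches. The round weight is at jig +y, as expected. I'll close the fingers and travel high to above catch 1, then turn so the pads line up with the row.

apply_moves(targets=[[39.4,-41.2,0,0,0,0,1],[39.4,-41.2,0,0,0,0,1],[39.4,-41.2,0,0,0,0,1],[39.4,-41.2,0,0,0,0,1],[39.4,-41.2,0,0,0,0,1],[39.4,-41.2,0,0,0,0,1],[39.4,-41.2,0,0,0,0,1],[39.4,-41.2,0,0,0,0,1],[39.4,-41.2,0,0,0,0,1],[39.4,-41.2,0,0,0,0,1],[39.4,-41.2,0,0,0,0,1],[39.4,-41.2,0,0,0,0,1],[39.4,-41.2,0,0,0,0,1],[39.4,-41.2,0,0,0,0,1],[39.4,-41.2,0,0,0,0,1],[0,0,0,0,0,-0.183,1],[0,0,0,0,0,-0.183,1],[0,0,0,0,0,-0.183,1],[0,0,0,0,0,-0.183,1],[0,0,0,0,0,-0.183,1]], force=40)

```text
time: 2.6
tool_pos: [570.6, 153.9, 249.4]
tcp_rot: [-179.9, 0.0, 66.1]
ft_force: [0.8, 0.1, 0.3]
finger_gap: 0.2
grip_force: 0.0
```

apply_moves(targets=[[0,0,41,0,0,0,1],[0,0,41,0,0,0,1],[0,0,41,0,0,0,1],[0,0,41,0,0,0,1],[0,0,0,0,0,0,1]])

```text
time: 3.22
tool_pos: [567.2, 153.2, 81.5]
tcp_rot: [-179.6, 0.3, 65.8]
ft_force: [-0.8, 0.8, -0.6]
finger_gap: 0.1
grip_force: 0.0
```

```bash
python3 - <<'E'
from fit import *
import cv2
s=sensors.sense();print(s["tool_pos"],s["ft_force"])
im={n:optics.snapshot(n)[:,:,::-1] for n in("side","wrist")}
p=fit(["top","side"]).x
b=np.ascontiguousarray(im["side"][180:312,192:352])
b=cv2.resize(b,None,fx=3.75,fy=3.75,interpolation=cv2.INTER_CUBIC)
tip=s["tool_pos"]-[0,0,19]
for q in proj("side",[tip,W(p,cat)[0]]): cv2.circle(b,tuple(int(v) for v in (q-[192,180]+.5)*3.75),3,(0,0,255),1)
cv2.imwrite("pics/a.png",b);cv2.imwrite("pics/w.png",im["wrist"])
E
```

```text
[567.23890574 153.1831851   81.48941177] [-0.82025576  0.77201193 -0.57188704]
```

View pics/a.png

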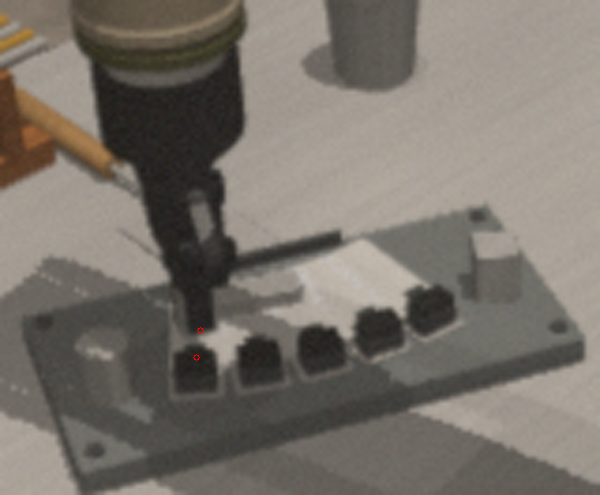

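View pics/w.png

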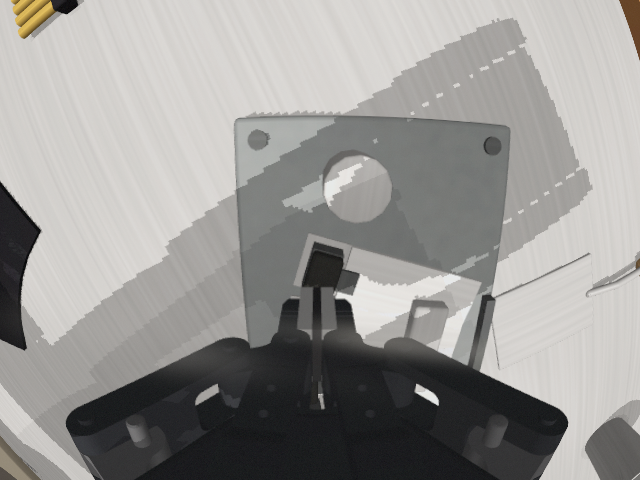

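The side view shows the fingertips directly above catch 1, with the tip marker about 25 px above the pad. The wrist view agrees, with the catch at (323,268) and its nib to the right. The round weight at (357,187) is clear. Now I'll descend gently.

apply_moves(targets=[[0,0,8,0,0,0,1],[0,0,8,0,0,0,1],[0,0,0,0,0,0,1],[0,0,0,0,0,0,1]])

```text
time: 3.82
tool_pos: [571.0, 153.9, 70.2]
tcp_rot: [180.0, -0.0, 65.8]
ft_force: [-0.2, -0.6, -0.4]
finger_gap: -0.3
grip_force: 0.0
```

apply_moves(targets=[[0,0,4,0,0,0,1],[0,0,4,0,0,0,1],[0,0,3,0,0,0,1],[0,0,2,0,0,0,1],[0,0,2,0,0,0,1],[0,0,2,0,0,0,1],[0,0,0,0,0,0,1]])

```text
time: 4.7
tool_pos: [570.9, 153.8, 52.9]
tcp_rot: [-180.0, 0.0, 65.8]
ft_force: [-0.5, -0.3, 1.5]
finger_gap: 0.2
grip_force: 0.7
```

apply_moves(targets=[[0,0,1,0,0,0,1],[0,0,1,0,0,0,1],[0,0,1,0,0,0,1],[0,0,0,0,0,0,1]])

```text
time: 5.2
tool_pos: [571.0, 153.9, 50.1]
tcp_rot: [180.0, -0.0, 65.8]
ft_force: [-0.9, -0.8, 3.0]
finger_gap: 0.1
grip_force: 1.4
```

apply_moves(targets=[[0,0,1,0,0,0,1],[0,0,0.5,0,0,0,1],[0,0,0,0,0,0,1]])

```text
time: 5.58
tool_pos: [571.1, 153.9, 49.0]
tcp_rot: [180.0, -0.0, 65.8]
ft_force: [-3.3, -0.6, 6.6]
finger_gap: -0.1
grip_force: 3.5
```

Force rose to 6.6 N with the tip at z = 30 mm, so catch 1 is at its stop. On to catch 2.

apply_moves(targets=[[0,0,-6,0,0,0,1],[0,0,-6,0,0,0,1],[0,0,-6,0,0,0,1],[-17,-3.9,0,0,0,0,1],[-17,-3.9,0,0,0,0,1],[0,0,0,0,0,0,1],[0,0,5,0,0,0,1],[0,0,3,0,0,0,1],[0,0,2,0,0,0,1],[0,0,2,0,0,0,1],[0,0,2,0,0,0,1],[0,0,2,0,0,0,1],[0,0,1,0,0,0,1],[0,0,1,0,0,0,1],[0,0,0,0,0,0,1]])

```text
time: 7.45
tool_pos: [550.0, 126.1, 49.0]
tcp_rot: [180.0, -0.0, 65.8]
ft_force: [-1.0, 1.1, 7.3]
finger_gap: -0.1
grip_force: 3.4
```

apply_moves(targets=[[0,0,-6,0,0,0,1],[0,0,-6,0,0,0,1],[0,0,-6,0,0,0,1],[-18,-1.4,0,0,0,0,1],[-18,-1.4,0,0,0,0,1],[0,0,0,0,0,0,1],[0,0,5,0,0,0,1],[0,0,3,0,0,0,1],[0,0,2,0,0,0,1],[0,0,2,0,0,0,1],[0,0,2,0,0,0,1],[0,0,2,0,0,0,1],[0,0,1,0,0,0,1],[0,0,1,0,0,0,1],[0,0,0,0,0,0,1]])

```text
time: 9.32
tool_pos: [532.6, 94.4, 48.9]
tcp_rot: [180.0, -0.0, 65.8]
ft_force: [-3.6, -2.4, 6.0]
finger_gap: -0.2
grip_force: 3.5
```

apply_moves(targets=[[0,0,-6,0,0,0,1],[0,0,-6,0,0,0,1],[0,0,-6,0,0,0,1],[-18,1.3,0,0,0,0,1],[-18,1.3,0,0,0,0,1],[0,0,0,0,0,0,1],[0,0,5,0,0,0,1],[0,0,3,0,0,0,1],[0,0,2,0,0,0,1],[0,0,2,0,0,0,1],[0,0,2,0,0,0,1],[0,0,2,0,0,0,1],[0,0,1,0,0,0,1],[0,0,1,0,0,0,1],[0,0,0,0,0,0,1]])

```text
time: 11.2
tool_pos: [520.2, 60.6, 48.9]
tcp_rot: [-180.0, -0.0, 65.8]
ft_force: [-2.2, -0.5, 7.2]
finger_gap: 0.3
grip_force: 3.6
```

apply_moves(targets=[[0,0,-6,0,0,0,1],[0,0,-6,0,0,0,1],[0,0,-6,0,0,0,1],[-17.6,3.9,0,0,0,0,1],[-17.6,3.9,0,0,0,0,1],[0,0,0,0,0,0,1],[0,0,5,0,0,0,1],[0,0,3,0,0,0,1],[0,0,2,0,0,0,1],[0,0,2,0,0,0,1],[0,0,2,0,0,0,1],[0,0,2,0,0,0,1],[0,0,1,0,0,0,1],[0,0,1,0,0,0,1],[0,0,0,0,0,0,1]])

```text
time: 13.08
tool_pos: [512.8, 25.3, 48.9]
tcp_rot: [-180.0, -0.0, 65.8]
ft_force: [-4.0, -0.1, 7.7]
finger_gap: 0.0
grip_force: 3.6
```

All five presses reached their stops. Drawing back straight up, then aside.

apply_moves(targets=[[0,0,-10,0,0,0,1],[0,0,-30,0,0,0,1],[0,0,-45,0,0,0,1],[0,0,-45,0,0,0,1],[0,0,-45,0,0,0,1],[-50,0,0,0,0,0,1],[-50,0,0,0,0,0,1],[-50,0,0,0,0,0,1],[-50,0,0,0,0,0,1],[0,0,0,0,0,0,1],[0,0,0,0,0,0,1]])

```text
time: 14.45
tool_pos: [430.8, -157.0, 223.7]
tcp_rot: [180.0, -0.0, 65.7]
ft_force: [0.6, 0.0, 0.1]
finger_gap: 0.2
grip_force: 0.0
```

```bash
python3 - <<'E'
from bench import sensors, optics
import cv2
b=optics.snapshot("side")[230:312,192:352,::-1]
cv2.imwrite("pics/end.png",cv2.resize(b,None,fx=5,fy=5,interpolation=cv2.INTER_CUBIC))
print(sensors.sense()["time"])
E
```

```text
14.5
```

View pics/end.png

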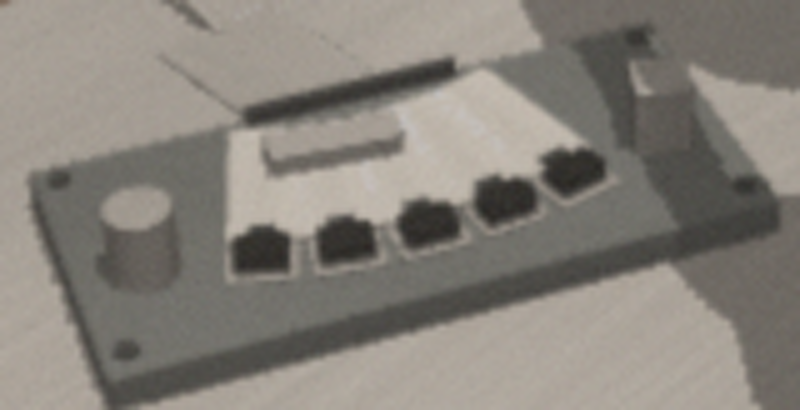

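The final side view shows all five catches lower by the same amount: tops at about row 230 instead of 212 for catch 1, and about 150 instead of 132 for catch 5. The template, bar and weights sit at the same pixels as before.

```bash
python3 -c "
from bench import r
print(r.hand_in())"
```

```text
the job is handed in; nothing more can be done
None
```

All five catches were pressed to their stops in one pass, from the round weight's end at no more than about 8 N measured between moves; the hand was then drawn clear, the template and weights look unmoved in the last view, and the job is handed in (no verdict was returned).

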